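# Sweep three spacer rings into the loading slot

## Task

Three loose steel spacer rings lie flat on the bench in front of the low wooden loading guide. With the fingertips, gently push them one at a time, in any order, along the bench between the two steel gate posts, until all three lie flat in the slot, wholly past the posts; the next ring may enter the gate only once the one before is wholly through. Do not squeeze or lift the rings, and leave the other things on the bench where they are.

Things in the scene. Friction and masses are not known exactly. Their poses are not given: they have to be found in the camera images.
- guide: Fixed pale wood guide, 16 mm high, without a floor: rings slide on the bench (z = 0) all the way in. Origin: on the bench midway between two upright steel gate posts. x points into the slot, y across it. Posts: 14 mm diameter, 20 mm high, 46 mm apart in the clear, at x = 0, y = +-30 mm. The slot runs roughly to the robot's left, turned up to 0.3 rad.
- slot_end (a point): Middle of the slot's closed end, on the bench, 137 mm behind the gate line. The slot's straight rails are 50 mm apart; three rings in a row fit with 17 mm to spare, and a ring pushed in shoves those before it along. Beyond and left of it stand the press, lasts, shoe and lamp, up to 0.36 m high; a level path with the fingertips at 0.45 m clears them.
- funnel (a point): Middle of the funnel's open front, on the bench, 41 mm before the gate line. Two wings, 16 mm high, spread from the posts at 43 degrees to the slot axis out to y = +-66 mm of the guide (about 125 mm clear width here)
- ring_a: One of three alike flat steel rings, loose: 40 mm outside diameter, 16 mm hole, 12 mm thick, about 80 g. Origin: centre of its underside (z = 0 when lying on the bench); its z axis is the ring's axis.
- ring_b: One of three alike flat steel rings, loose: 40 mm outside diameter, 16 mm hole, 12 mm thick, about 80 g. Origin: centre of its underside (z = 0 when lying on the bench); its z axis is the ring's axis.
- ring_c: One of three alike flat steel rings, loose: 40 mm outside diameter, 16 mm hole, 12 mm thick, about 80 g. Origin: centre of its underside (z = 0 when lying on the bench); its z axis is the ring's axis.
- spool: Bystander, loose, to be left alone: wooden spool of brown-red thread standing on end, 42 mm across, 48 mm high. Origin: centre of its underside.
- knob_weight: Bystander, loose, to be left alone: round brass weight, 56 mm across, 54 mm high. Origin: centre of its underside.
- tin_flat: Bystander, loose, to be left alone: flat round closed polish tin, 63 mm across, 19 mm high. Origin: centre of its underside.
- crepe: Bystander, loose, to be left alone: rough pale block, 41 x 74 x 30 mm. Origin: centre of its underside.
- heel: Bystander, loose, to be left alone: black rubber heel piece, 67 x 69 mm, 9 mm thick. Origin: centre of its underside.
- tacks: Bystander, loose, to be left alone: small square mottled box, 69 x 69 x 60 mm. Origin: centre of its underside.
Mind the look-alikes: they are no part of the job. Leave any orange look-alike of the ring_b alone. What is shaped like the ring_c but black is not meant.

How it is judged:
By the outcome, as a careful person would: the job done as asked, in the order asked, and still so for the second after the job is handed in, with the robot touching nothing.
It also fails if it takes over 72 s, if anything falls off the work surface, if the arm or the gripper's body presses on something with over 40 N, if the wrist force passes 120 N, or if a joint passes its speed limit or range.

## Robot

A 6-joint arm with a two-finger parallel gripper is mounted at the origin on a cart in front of the work surface, level with it; the furniture and walls round the work are solid. World frame = base frame: x ahead of the robot, y to its left, z up, the work surface at z = 0. Lengths are in mm, angles in rad, forces in N, time in s.
With the tool pointing down it reaches from about 275 to 1000 mm from the base axis. Payload 8.4 kg.
Tool frame: the origin (TCP) lies midway between the tips of the shut fingers; the grasp point (between the pads) lies 19 mm behind it; z points along the fingers, y is the line along which they close (so a half turn about z gives the same grasp; the last joint's range is limited). The gripper opens to 85 mm and grips with 20 to 120 N. Pads are 22 mm wide; open, the fingers measure 114 mm over their backs; the gripper's body (76 mm by 85 mm) begins 54 mm behind the grasp point. The pads swing forward as they close: fully open they stand 13 mm farther back than shut.
Start: joints at [1.122, 0.353, 1.633, -0, 1.155, -0.002], TCP at [270.05, 563.65, 231.281] pointing down, gripper open.
Joint ranges: [-2.63, 2.63], [-0.92, 2.1], [0.06, 2.66], [-1.3, 4.44], [0, 2.69], [-3.02, 3.02]. Speed limits (rad/s): [2.22, 2.22, 2.79, 3.14, 3.14, 3.14].

## Interface

Orientations are given as [roll, pitch, yaw] about the fixed x, y, z axes, in that order (R = Rz(yaw) Ry(pitch) Rx(roll)).
In Python, from rig import monitor, imaging, r gives the robot as it stands.
- The arm moves only by the tool drive_tool, never from a script. Its argument "plan" is a list of rows, each an object of numbers: "x", "y", "z": the shift along the tool's x, y, z in units of 50 mm (1.0 is 50 mm); "ax", "ay", "az": the turn, a rotation vector about the tool's x, y, z in units of 6 degrees (1.0 is 6 degrees); "hand": the finger opening in mm, from 0 to 85.4. In form: [{"x": .., "y": .., "z": .., "ax": .., "ay": .., "az": .., "hand": ..}, ...]. A call has 1 to 8 rows; each row is the pose to reach, as a shift and turn from the pose commanded when the call began, along the tool's axes at that moment; what a row does not reach only later rows make up. A row lasts 1/10 s, in which the tool goes at most 50 mm and 8.59 degrees, less where a joint would pass 70% of its speed; a pose out of reach is approached as far as the arm can. A call with a gripper value outside its range is refused whole. The fingers move at their own pace and stop on an object; "grip_force" is the grip in N (left out, the last holds). Time passes only in rows, so rows that repeat a pose let the fingers close. It gives the time, the measured TCP pose, the force, the opening and the grip force at its end, in the units of the state.
- monitor.sense(): the state, without advancing time (a new reading comes with each control period).
- imaging.grab_frame(name): name is "scene" or "top"; returns the picture (420x560x3 uint8, red, green, blue); there is no depth.
- imaging.camera_info(name): a dict with "mtx" (3x3 intrinsics, pixels), "R" (3x3) and "t" (3): a world point X has camera coordinates R X + t. Camera axes: x right, y down, z forward; pixel columns grow to the right and rows downward; lengths in mm; the calibration is good to about 2 mm. A picture is of the moment at which its call begins. camera_info takes no time and is no camera call.
- r.sign_off(): hands the job in; it is judged then, once.
The state is a dict: "clock": time; "qpos": joint angles; "qvel": joint speeds; "joint_efforts": joint torques, N m; "eef_pos": TCP position; "tcp_rot": TCP orientation; "contact_force": force on the tool from outside, world axes, zero at the start; "wrist_torque": the same for the moment, N m; "opening": opening from 0.0 (shut) to 1.0 (fully open); "grasp_force": force on a finger pad.
Only numpy, scipy, OpenCV 4.12 (cv2) and the standard library are available. Lean on these libraries where they do the work, as an engineer would, in place of code of your own. Each camera call takes 0.05 s, during which the arm holds its last target. There are 200 camera calls.

## Working session

There is one attempt and no reset: what is moved stays moved. The work goes in short steps, Python scripts to look and compute and a tool call to move; the robot and the scene stay as the last step left them, time stands still between calls to the robot, and variables do not carry over. Pictures are saved under pics/ and viewed, at most 10 in all, crops included, and the job is handed in when it is done.

Besides the shell and the picture viewer there is one more tool, called after "Request:" in YAML: its name, and indented under it one key for each argument. drive_tool: Moves the arm, as the interface text tells. Its arguments: {"type":"object","properties":{"plan":{"type":"array","items":{"type":"object","properties":{"x":{"type":"number"},"y":{"type":"number"},"z":{"type":"number"},"ax":{"type":"number"},"ay":{"type":"number"},"az":{"type":"number"},"hand":{"type":"number"}}}},"grip_force":{"type":"number"}},"required":["plan"]}

```bash
mkdir -p pics; ls
python3 - <<'E'
from rig import monitor, imaging, r
import cv2
for n in("scene","top"):
    cv2.imwrite(f"pics/{n}0.png",imaging.grab_frame(n)[:,:,::-1])
    i=imaging.camera_info(n);print(n,i)
print(monitor.sense())
E
```

```text
pics
scene {'mtx': array([[383.97711067,   0.        , 273.8543614 ],
       [  0.        , 383.97711067, 209.13661676],
       [  0.        ,   0.        ,   1.        ]]), 'R': array([[ 0.66727341, -0.74452218,  0.0208067 ],
       [-0.50493318, -0.47272612, -0.72219977],
       [ 0.54752961,  0.47139871, -0.69137152]]), 't': array([-619.8320224 ,  146.57001926,  736.54120861])}
top {'mtx': array([[482.3584516 ,   0.        , 271.61346197],
       [  0.        , 482.3584516 , 208.24100248],
       [  0.        ,   0.        ,   1.        ]]), 'R': array([[-0.01802869, -0.99973777,  0.01411965],
       [-0.99455397,  0.01648175, -0.1029114 ],
       [ 0.10265169, -0.01589811, -0.99459031]]), 't': array([-334.27571069,  568.95050371,  924.83936802])}
{'clock': 0.1, 'qpos': array([ 1.12160320e+00,  3.53560490e-01,  1.63404737e+00,  1.89503797e-05,
        1.15519934e+00, -2.41429047e-03]), 'qvel': array([-1.53186795e-03,  2.89110800e-05, -2.56801874e-03, -6.45420052e-04,
       -5.16219673e-04,  8.14569889e-04]), 'joint_efforts': array([ 1.74185454e-03, -6.06367493e+01, -3.42814779e+01,  2.75423881e-04,
        4.09062850e-03,  1.00762686e-04]), 'eef_pos': array([269.8601492 , 563.27379296, 230.65355074]), 'tcp_rot': array([-3.14037816e+00, -2.02601371e-05,  2.69480614e+00]), 'contact_force': array([ 0.06753162, -0.37688224,  0.02815658]), 'wrist_torque': array([-0.00022943,  0.03595129,  0.01315637]), 'grasp_force': 0.0, 'opening': 1.0004630365225737}
```

View pics/scene0.png

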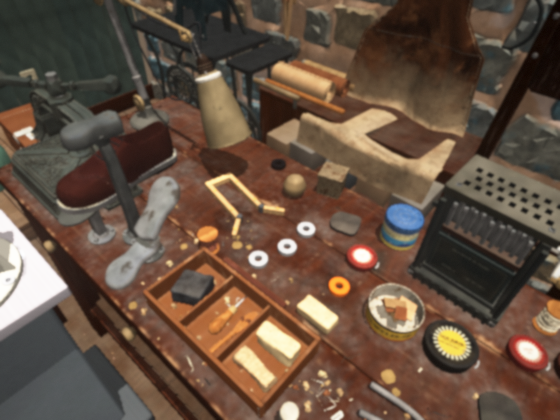

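View pics/top0.png

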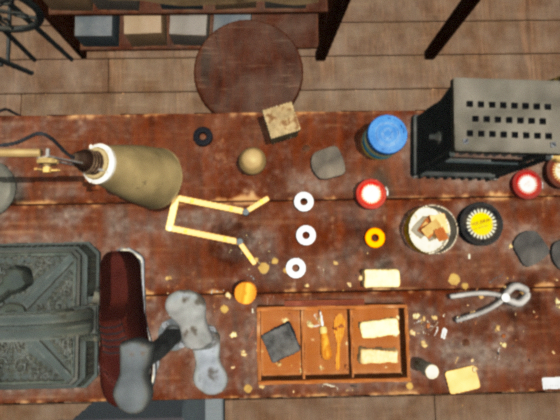

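The top view shows three pale steel rings at about (304,201), (306,235) and (295,268). The look-alikes are the orange ring (375,237) and the black ring (202,136), both excluded by colour. The guide has gate posts at about (246,211) and (240,241), with its closed end at about (172,213). I'll enlarge a crop to confirm.

```bash
cat > h.py <<'E'
from rig import monitor, imaging, r
import numpy as np, cv2
def w(name,u,v,z):
    i=imaging.camera_info(name);d=i["R"].T@np.linalg.inv(i["mtx"])@[u,v,1];c=-i["R"].T@i["t"]
    return (c+d*(z-c[2])/d[2])
def px(name,X):
    i=imaging.camera_info(name);p=i["mtx"]@(i["R"]@np.array(X,float)+i["t"]);return p[:2]/p[2]
E
python3 - <<'E'
from h import *
im=cv2.imread("pics/top0.png")
c=cv2.resize(im[160:310,150:350],None,fx=4,fy=4,interpolation=cv2.INTER_CUBIC)
cv2.imwrite("pics/crop0.png",c)
print(px("top",[270,563,231]),px("scene",[270,563,231]))
for p in[(304,201),(306,235),(295,268)]:print(w("top",*p,12))
for p in[(246,211),(240,241)]:print(w("top",*p,20))
g=cv2.cvtColor(im,cv2.COLOR_BGR2HSV);m=((g[:,:,1]<50)&(g[:,:,2]>140)).astype(np.uint8)
n,_,s,ce=cv2.connectedComponentsWithStats(m[190:285,280:325])
print([(s[k][4],ce[k]+[280,190]) for k in range(1,n) if s[k][4]>40])
E
```

```text
[-335.67013929  401.44513631] [-57.36347832  45.18723505]
[ 578.79815762 -410.37039119   12.        ]
[ 509.77945734 -412.68280282   12.        ]
[ 444.2092065  -388.98843047   12.        ]
[ 559.58247872 -292.80810661   20.        ]
[ 499.75191644 -280.11290659   20.        ]
[(np.int32(300), array([303.38      , 200.97666667])), (np.int32(300), array([305.43666667, 234.80333333])), (np.int32(313), array([295.32587859, 267.69329073]))]
```

View pics/crop0.png

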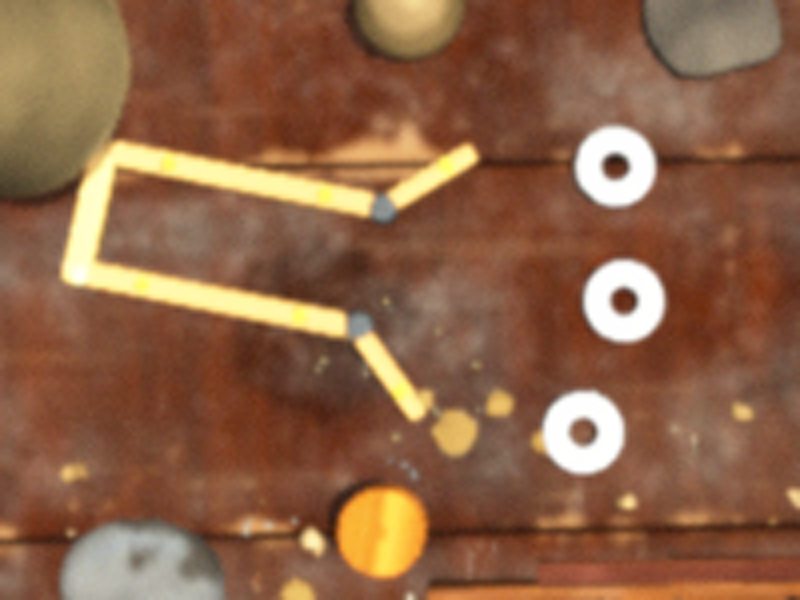

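The crop confirms three pale steel rings at full-image (303.7,201.7), (306,235) and (296,268). The posts are at (246,211.7) and (240,241). They come out 61 mm apart, against the 60 mm given. I'll raise the arm and turn it first, then work out the targets.

Request:
drive_tool:
  plan:
    - {"z": -1, "hand": 8}
    - {"z": -2, "az": 1, "hand": 8}
    - {"z": -3, "az": 2, "hand": 8}
    - {"z": -4, "az": 3.4, "hand": 8}
    - {"z": -4.5, "az": 4.8, "hand": 8}
    - {"z": -4.5, "az": 6.2, "hand": 8}
  grip_force: 20

```text
invalid input
```

```bash
cat >> h.py <<'E'
O=np.mean([w("top",246,211.5,20),w("top",240,241,20)],0)[:2]
D=w("top",246,211.5,20)[:2]-w("top",240,241,20)[:2]
A=np.arctan2(D[1],D[0])+np.pi/2  # yaw of guide x
GX=np.array([np.cos(A),np.sin(A)]);GY=np.array([-GX[1],GX[0]])
def tog(p):q=np.array(p)[:2]-O;return np.round([q@GX,q@GY],1)
def plan(gx,gy,z,dyaw,cmd=None):
    s=monitor.sense();p=s["eef_pos"];y=s["tcp_rot"][2]
    t=np.r_[O+gx*GX+gy*GY,z];d=t-p
    X=np.array([np.cos(y),np.sin(y)]);Y=np.array([np.sin(y),-np.cos(y)])
    az=-(A+dyaw-y+np.pi)%(2*np.pi);az=-((A+dyaw-y+np.pi)%(2*np.pi)-np.pi)
    print("tgt",t.round(),"x %.2f y %.2f z %.2f az %.2f"%(d[:2]@X/50,d[:2]@Y/50,-d[2]/50,np.degrees(az)/6),"now g",tog(p),p[2].round(1),"t",s["clock"].round(2),"F",s["contact_force"].round(1))
E
python3 - <<'E'
from h import *
print(O,A,np.pi/2-A)
for p in[(303.6,201.3),(305.7,234.9),(295.7,267.8)]:print(tog(w("top",*p,12)))
# check: slot end inner at 137, wing ends, post from scene
for g in[(137,0),(-41,66),(-41,-66),(137,25),(137,-25)]:
    print(g,(px("top",np.r_[O+g[0]*GX+g[1]*GY,16])-[150,160])*4)
plan(-175,-7,450,0)
E
```

```text
[ 529.16370324 -286.45417741] 1.3584438362425757 0.21235249055232086
[-110.   -73.9]
[-126.8   -7.7]
[-119.4   60.8]
(137, 0) [104.7658259  212.46718268]
(-41, 66) [426.74580829 411.13056092]
(-41, -66) [478.05176575 153.04231279]
(137, 25) [ 94.10073522 261.23699413]
(137, -25) [115.37398171 163.95772562]Traceback (most recent call last):
  File "<stdin>", line 7, in <module>
  File "h.py", line 18, in plan
    print("tgt",t.round(),"x %.2f y %.2f z %.2f az %.2f"%(d[:2]@X/50,d[:2]@Y/50,-d[2]/50,np.degrees(az)/6),"now g",tog(p),p[2].round(1),"t",s["clock"].round(2),"F",s["contact_force"].round(1))
                                                                                                                                            ^^^^^^^^^^^^^^^^
AttributeError: 'float' object has no attribute 'round'
```

Request:
drive_tool:
  plan:
    - {"x": 0, "y": 0, "z": -1, "ax": 0, "ay": 0, "az": 0, "hand": 8}
    - {"x": 0, "y": 0, "z": -2, "ax": 0, "ay": 0, "az": 1, "hand": 8}
    - {"x": 0, "y": 0, "z": -3, "ax": 0, "ay": 0, "az": 2, "hand": 8}
    - {"x": 0, "y": 0, "z": -4, "ax": 0, "ay": 0, "az": 3.4, "hand": 8}
    - {"x": 0, "y": 0, "z": -4.5, "ax": 0, "ay": 0, "az": 4.8, "hand": 8}
    - {"x": 0, "y": 0, "z": -4.5, "ax": 0, "ay": 0, "az": 6.2, "hand": 8}
  grip_force: 20

```text
clock: 0.7
eef_pos: [270.6, 564.7, 461.2]
tcp_rot: [3.136, -0.004, 2.039]
contact_force: [-0.7, -0.2, -0.7]
opening: 0.094
grasp_force: 0.0
```

```bash
sed -i 's/s\["clock"\].round(2)/round(s["clock"],2)/' h.py; python3 -c "
from h import *
plan(-175,-7,450,0)"
```

```text
tgt [ 499. -459.  450.] x -20.33 y -5.17 z 0.22 az 6.50 now g [777.5 432.2] 461.2 t 0.7 F [-0.7 -0.2 -0.7]
```

Request:
drive_tool:
  plan:
    - {"x": -1, "y": -0.25, "z": 0, "ax": 0, "ay": 0, "az": 0, "hand": 8}
    - {"x": -2, "y": -0.5, "z": 0, "ax": 0, "ay": 0, "az": 0, "hand": 8}
    - {"x": -3, "y": -0.75, "z": 0, "ax": 0, "ay": 0, "az": 0, "hand": 8}
    - {"x": -4, "y": -1, "z": 0, "ax": 0, "ay": 0, "az": 0, "hand": 8}
    - {"x": -5, "y": -1.25, "z": 0, "ax": 0, "ay": 0, "az": 0, "hand": 8}
    - {"x": -6, "y": -1.5, "z": 0, "ax": 0, "ay": 0, "az": 0, "hand": 8}
    - {"x": -7, "y": -1.75, "z": 0, "ax": 0, "ay": 0, "az": 1, "hand": 8}
    - {"x": -8, "y": -2, "z": 0, "ax": 0, "ay": 0, "az": 2, "hand": 8}

```text
clock: 1.5
eef_pos: [360.9, 172.2, 456.2]
tcp_rot: [3.141, 0.0, 1.833]
contact_force: [1.0, 0.1, -0.1]
opening: 0.093
grasp_force: 0.0
```

```bash
python3 -c "
from h import *
plan(-175,-7,450,0)"
```

```text
tgt [ 499. -459.  450.] x -12.91 y -0.60 z 0.12 az 4.53 now g [412.9 261.2] 456.2 t 1.5 F [ 1.   0.1 -0.1]
```

Request:
drive_tool:
  plan:
    - {"x": -1, "y": -0.05, "z": 0, "ax": 0, "ay": 0, "az": 0.5, "hand": 8}
    - {"x": -2, "y": -0.1, "z": 0, "ax": 0, "ay": 0, "az": 1, "hand": 8}
    - {"x": -3, "y": -0.15, "z": 0, "ax": 0, "ay": 0, "az": 1.5, "hand": 8}
    - {"x": -4, "y": -0.2, "z": 0, "ax": 0, "ay": 0, "az": 2, "hand": 8}
    - {"x": -5, "y": -0.25, "z": 0, "ax": 0, "ay": 0, "az": 2.5, "hand": 8}
    - {"x": -6, "y": -0.3, "z": 0, "ax": 0, "ay": 0, "az": 3, "hand": 8}
    - {"x": -7, "y": -0.35, "z": 0, "ax": 0, "ay": 0, "az": 3.5, "hand": 8}
    - {"x": -8, "y": -0.4, "z": 0, "ax": 0, "ay": 0, "az": 4.5, "hand": 8}

```text
clock: 2.3
eef_pos: [446.4, -218.8, 456.1]
tcp_rot: [-3.142, -0.0, 1.362]
contact_force: [1.9, 1.1, 0.8]
opening: 0.094
grasp_force: 0.0
```

```bash
python3 -c "
from h import *
plan(-175,-7,450,0)"
```

```text
tgt [ 499. -459.  450.] x -4.48 y 2.03 z 0.12 az 0.03 now g [48.7 95.2] 456.1 t 2.3 F [1.9 1.1 0.8]
```

Request:
drive_tool:
  plan:
    - {"x": -1, "y": 0.5, "z": 0, "ax": 0, "ay": 0, "az": 0, "hand": 8}
    - {"x": -2, "y": 1, "z": 0, "ax": 0, "ay": 0, "az": 0, "hand": 8}
    - {"x": -3, "y": 1.5, "z": 0, "ax": 0, "ay": 0, "az": 0, "hand": 8}
    - {"x": -4, "y": 2.03, "z": 0, "ax": 0, "ay": 0, "az": 0, "hand": 8}
    - {"x": -4.48, "y": 2.03, "z": 1, "ax": 0, "ay": 0, "az": 0, "hand": 8}
    - {"x": -4.48, "y": 2.03, "z": 2, "ax": 0, "ay": 0, "az": 0, "hand": 8}
    - {"x": -4.48, "y": 2.03, "z": 3, "ax": 0, "ay": 0, "az": 0, "hand": 8}
    - {"x": -4.48, "y": 2.03, "z": 4, "ax": 0, "ay": 0, "az": 0, "hand": 8}

```text
clock: 3.1
eef_pos: [499.6, -457.0, 268.3]
tcp_rot: [-3.141, -0.0, 1.364]
contact_force: [0.2, -0.6, -0.2]
opening: 0.093
grasp_force: 0.0
```

```bash
python3 -c "
from h import *
plan(-175,-7.7,4,0)"
```

```text
tgt [ 500. -459.    4.] x -0.04 y 0.01 z 5.29 az 0.05 now g [-172.9   -7. ] 268.3 t 3.1 F [ 0.2 -0.6 -0.2]
```

Request:
drive_tool:
  plan:
    - {"x": 0, "y": 0, "z": 1, "ax": 0, "ay": 0, "az": 0, "hand": 8}
    - {"x": 0, "y": 0, "z": 2, "ax": 0, "ay": 0, "az": 0, "hand": 8}
    - {"x": 0, "y": 0, "z": 3, "ax": 0, "ay": 0, "az": 0, "hand": 8}
    - {"x": 0, "y": 0, "z": 3.8, "ax": 0, "ay": 0, "az": 0, "hand": 8}
    - {"x": 0, "y": 0, "z": 4.4, "ax": 0, "ay": 0, "az": 0, "hand": 8}
    - {"x": 0, "y": 0, "z": 4.4, "ax": 0, "ay": 0, "az": 0, "hand": 8}
    - {"x": 0, "y": 0, "z": 4.4, "ax": 0, "ay": 0, "az": 0, "hand": 8}

```text
clock: 3.8
eef_pos: [500.1, -456.4, 50.9]
tcp_rot: [-3.141, -0.001, 1.365]
contact_force: [0.8, -0.3, -0.0]
opening: 0.093
grasp_force: 0.0
```

```bash
python3 -c "
from h import *
plan(-175,-7.7,4,0)
cv2.imwrite('pics/t1.png',cv2.resize(imaging.grab_frame('top')[160:310,200:400,::-1],None,fx=4,fy=4,interpolation=cv2.INTER_CUBIC))"
```

```text
tgt [ 500. -459.    4.] x -0.05 y 0.01 z 0.94 az 0.06 now g [-172.3   -7.4] 50.9 t 3.8 F [ 0.8 -0.3 -0. ]
```

View pics/t1.png

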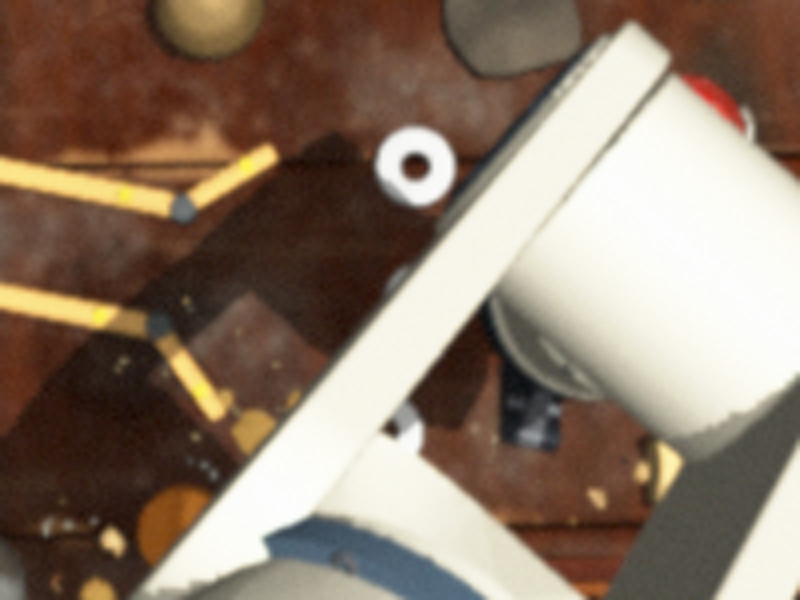

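The hand came down behind the middle ring, clear of its neighbours, although the arm hides much of the top view. The posts remain visible at crop (183,208) and (160,324), as predicted. Next I'll lower the hand and start the push.

Request:
drive_tool:
  plan:
    - {"x": 0, "y": 0, "z": 0.5, "ax": 0, "ay": 0, "az": 0, "hand": 8}
    - {"x": 0, "y": 0, "z": 0.85, "ax": 0, "ay": 0, "az": 0, "hand": 8}
    - {"x": 0, "y": 0, "z": 0.9, "ax": 0, "ay": 0, "az": 0, "hand": 8}
    - {"x": 0.1, "y": 0, "z": 0.9, "ax": 0, "ay": 0, "az": 0, "hand": 8}
    - {"x": 0.2, "y": 0, "z": 0.9, "ax": 0, "ay": 0, "az": 0, "hand": 8}
    - {"x": 0.35, "y": 0, "z": 0.9, "ax": 0, "ay": 0, "az": 0, "hand": 8}
    - {"x": 0.5, "y": -0.01, "z": 0.9, "ax": 0, "ay": 0, "az": 0, "hand": 8}
    - {"x": 0.65, "y": -0.02, "z": 0.9, "ax": 0, "ay": 0, "az": 0, "hand": 8}

```text
clock: 4.65
eef_pos: [506.3, -423.9, 6.4]
tcp_rot: [3.141, 0.0, 1.365]
contact_force: [-0.3, -0.9, 0.3]
opening: 0.093
grasp_force: 0.5
```

```bash
python3 -c "
from h import *
plan(-60,0,4,0)
im=imaging.grab_frame('scene');a=im[200:300,220:340,::-1];cv2.imwrite('pics/s1.png',cv2.resize(a,None,fx=6,fy=6,interpolation=cv2.INTER_CUBIC))"
```

```text
tgt [ 517. -345.    4.] x 1.59 y -0.12 z 0.05 az 0.06 now g [-139.2   -6.6] 6.4 t 4.65 F [-0.3 -0.9  0.3]
```

View pics/s1.png

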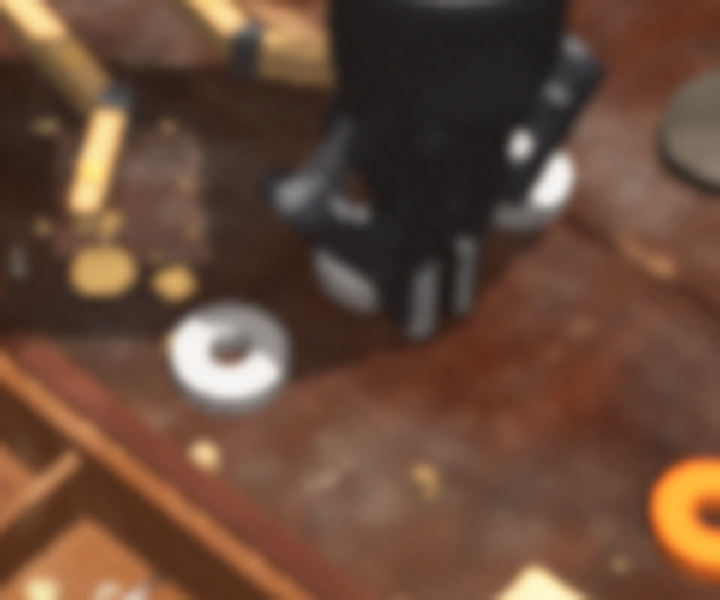

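The scene crop shows the fingers against the back of the middle ring at about (345,280), with the other two rings undisturbed. I'll keep pushing.

Request:
drive_tool:
  plan:
    - {"x": 0.2, "y": -0.015, "z": 0, "ax": 0, "ay": 0, "az": 0, "hand": 8}
    - {"x": 0.4, "y": -0.03, "z": 0, "ax": 0, "ay": 0, "az": 0, "hand": 8}
    - {"x": 0.6, "y": -0.05, "z": 0, "ax": 0, "ay": 0, "az": 0, "hand": 8}
    - {"x": 0.8, "y": -0.07, "z": 0, "ax": 0, "ay": 0, "az": 0, "hand": 8}
    - {"x": 1.0, "y": -0.085, "z": 0, "ax": 0, "ay": 0, "az": 0, "hand": 8}
    - {"x": 1.2, "y": -0.1, "z": 0, "ax": 0, "ay": 0, "az": 0, "hand": 8}
    - {"x": 1.35, "y": -0.115, "z": 0, "ax": 0, "ay": 0, "az": 0, "hand": 8}
    - {"x": 1.5, "y": -0.125, "z": 0, "ax": 0, "ay": 0, "az": 0, "hand": 8}

```text
clock: 5.5
eef_pos: [515.1, -349.1, 5.8]
tcp_rot: [-3.142, 0.0, 1.365]
contact_force: [-0.5, -0.3, 1.4]
opening: 0.093
grasp_force: 0.4
```

```bash
python3 -c "
from h import *
plan(3,0,4,0)
im=imaging.grab_frame('scene');a=im[180:280,200:320,::-1];cv2.imwrite('pics/s2.png',cv2.resize(a,None,fx=6,fy=6,interpolation=cv2.INTER_CUBIC))"
```

```text
tgt [ 530. -284.    4.] x 1.34 y 0.02 z 0.04 az 0.06 now g [-64.2   0.5] 5.8 t 5.5 F [-0.5 -0.3  1.4]
```

View pics/s2.png

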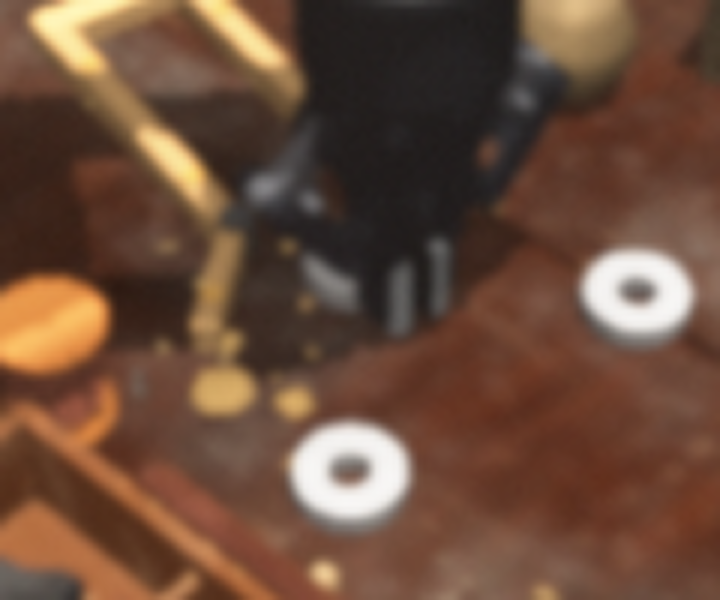

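The middle ring is still seated ahead of the fingers at about (330,280), and its edge is visible. The other two rings haven't moved. Next is the push through the gate.

Request:
drive_tool:
  plan:
    - {"x": 0.18, "y": 0, "z": 0, "ax": 0, "ay": 0, "az": 0, "hand": 8}
    - {"x": 0.36, "y": 0, "z": 0, "ax": 0, "ay": 0, "az": 0, "hand": 8}
    - {"x": 0.54, "y": 0.005, "z": 0, "ax": 0, "ay": 0, "az": 0, "hand": 8}
    - {"x": 0.72, "y": 0.01, "z": 0, "ax": 0, "ay": 0, "az": 0, "hand": 8}
    - {"x": 0.9, "y": 0.01, "z": 0, "ax": 0, "ay": 0, "az": 0, "hand": 8}
    - {"x": 1.06, "y": 0.015, "z": 0, "ax": 0, "ay": 0, "az": 0, "hand": 8}
    - {"x": 1.2, "y": 0.02, "z": 0, "ax": 0, "ay": 0, "az": 0, "hand": 8}
    - {"x": 1.3, "y": 0.02, "z": 0, "ax": 0, "ay": 0, "az": 0, "hand": 8}

```text
clock: 6.35
eef_pos: [529.5, -285.7, 5.8]
tcp_rot: [-3.142, -0.0, 1.365]
contact_force: [-0.5, 0.4, 0.1]
opening: 0.09
grasp_force: 0.2
```

```bash
python3 -c "
from h import *
s=monitor.sense();print(s['wrist_torque'])
plan(3,0,4,0)"
```

```text
[-0.14078807  0.03002029  0.03123138]
tgt [ 530. -284.    4.] x 0.04 y -0.00 z 0.04 az 0.06 now g [ 0.8 -0.1] 5.8 t 6.35 F [-0.5  0.4  0.1]
```

Request:
drive_tool:
  plan:
    - {"x": -0.3, "y": 0, "z": 0, "ax": 0, "ay": 0, "az": 0, "hand": 8}
    - {"x": -0.8, "y": 0, "z": 0, "ax": 0, "ay": 0, "az": 0, "hand": 8}
    - {"x": -1.2, "y": 0, "z": -0.5, "ax": 0, "ay": 0, "az": 0, "hand": 8}
    - {"x": -1.6, "y": 0.4, "z": -1.2, "ax": 0, "ay": 0, "az": -1, "hand": 8}
    - {"x": -2.0, "y": 1.0, "z": -1.2, "ax": 0, "ay": 0, "az": -2.4, "hand": 8}
    - {"x": -2.4, "y": 1.6, "z": -1.2, "ax": 0, "ay": 0, "az": -3.8, "hand": 8}
    - {"x": -2.7, "y": 1.9, "z": -1.2, "ax": 0, "ay": 0, "az": -5.2, "hand": 8}
    - {"x": -2.7, "y": 1.9, "z": -1.2, "ax": 0, "ay": 0, "az": -6.6, "hand": 8}

```text
clock: 7.15
eef_pos: [595.9, -441.6, 66.1]
tcp_rot: [3.141, 0.003, 2.061]
contact_force: [0.5, 0.5, -0.7]
opening: 0.094
grasp_force: 0.0
```

```bash
python3 -c "
from h import *
for p in[(322.5,178.8),(335,175),(312.5,170)]:print(tog(w('top',*p,9)))
plan(-110-37*.743,-74-37*.669,5,.73)
im=imaging.grab_frame('scene');a=im[180:280,200:340,::-1];cv2.imwrite('pics/s3.png',cv2.resize(a,None,fx=5,fy=5,interpolation=cv2.INTER_CUBIC))
"
```

```text
[-139.5 -127.4]
[-163.2 -140.1]
[-116.  -141.3]
tgt [ 597. -442.    5.] x -0.01 y 0.01 z 1.22 az -0.26 now g [-137.6  -98. ] 66.1 t 7.15 F [ 0.5  0.5 -0.7]
```

View pics/s3.png

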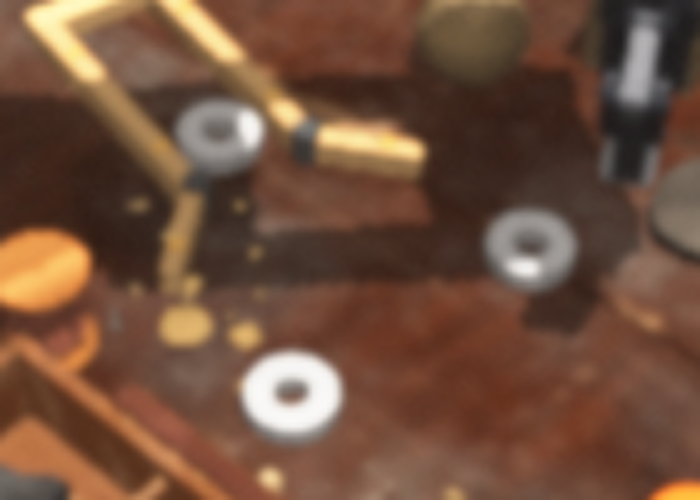

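Ring B is lying in the slot at about (220,135), wholly past the posts. Ring A is at about (530,250) and the fingers are hovering behind it, clear of the heel. I'll lower them and push A diagonally towards the axis.

Request:
drive_tool:
  plan:
    - {"x": 0, "y": 0, "z": 0.5, "ax": 0, "ay": 0, "az": -0.2, "hand": 8}
    - {"x": 0, "y": 0, "z": 1, "ax": 0, "ay": 0, "az": -0.2, "hand": 8}
    - {"x": 0, "y": 0, "z": 1.2, "ax": 0, "ay": 0, "az": -0.2, "hand": 8}
    - {"x": 0.05, "y": 0, "z": 1.2, "ax": 0, "ay": 0, "az": -0.2, "hand": 8}
    - {"x": 0.15, "y": 0, "z": 1.2, "ax": 0, "ay": 0, "az": -0.2, "hand": 8}
    - {"x": 0.3, "y": 0, "z": 1.2, "ax": 0, "ay": 0, "az": -0.2, "hand": 8}
    - {"x": 0.5, "y": 0, "z": 1.2, "ax": 0, "ay": 0, "az": -0.2, "hand": 8}
    - {"x": 0.7, "y": 0, "z": 1.2, "ax": 0, "ay": 0, "az": -0.2, "hand": 8}

```text
clock: 8.0
eef_pos: [578.3, -406.3, 6.8]
tcp_rot: [3.141, 0.001, 2.077]
contact_force: [-0.1, -0.2, 0.9]
opening: 0.093
grasp_force: 0.3
```

```bash
python3 -c "
from h import *
plan(-55,-24.5,6,.73)"
```

```text
tgt [ 542. -345.    6.] x 1.42 y -0.05 z 0.02 az -0.11 now g [-106.8  -73.3] 6.8 t 8.0 F [-0.1 -0.2  0.9]
```

Request:
drive_tool:
  plan:
    - {"x": 0.2, "y": 0, "z": 0, "ax": 0, "ay": 0, "az": 0, "hand": 8}
    - {"x": 0.4, "y": -0.01, "z": 0, "ax": 0, "ay": 0, "az": 0, "hand": 8}
    - {"x": 0.6, "y": -0.02, "z": 0, "ax": 0, "ay": 0, "az": 0, "hand": 8}
    - {"x": 0.8, "y": -0.03, "z": 0, "ax": 0, "ay": 0, "az": 0, "hand": 8}
    - {"x": 1, "y": -0.04, "z": 0, "ax": 0, "ay": 0, "az": 0, "hand": 8}
    - {"x": 1.2, "y": -0.05, "z": 0, "ax": 0, "ay": 0, "az": 0, "hand": 8}
    - {"x": 1.3, "y": -0.05, "z": 0, "ax": 0, "ay": 0, "az": 0, "hand": 8}
    - {"x": 1.38, "y": -0.05, "z": 0, "ax": 0, "ay": 0, "az": 0, "hand": 8}

```text
clock: 8.8
eef_pos: [542.4, -347.3, 5.8]
tcp_rot: [-3.141, -0.0, 2.077]
contact_force: [0.4, -0.4, -0.8]
opening: 0.093
grasp_force: 0.1
```

Request:
drive_tool:
  plan:
    - {"x": -0.4, "y": 0, "z": 0, "ax": 0, "ay": 0, "az": 0, "hand": 8}
    - {"x": -0.8, "y": 0, "z": -0.6, "ax": 0, "ay": 0, "az": 0, "hand": 8}
    - {"x": -0.8, "y": -0.5, "z": -0.9, "ax": 0, "ay": 0, "az": 1.4, "hand": 8}
    - {"x": -0.8, "y": -0.9, "z": -0.9, "ax": 0, "ay": 0, "az": 2.8, "hand": 8}
    - {"x": -0.8, "y": -0.9, "z": -0.9, "ax": 0, "ay": 0, "az": 4.2, "hand": 8}
    - {"x": -0.8, "y": -0.9, "z": -0.9, "ax": 0, "ay": 0, "az": 5.6, "hand": 8}
    - {"x": -0.8, "y": -0.9, "z": -0.9, "ax": 0, "ay": 0, "az": 6.9, "hand": 8}
    - {"x": -0.8, "y": -0.9, "z": -0.9, "ax": 0, "ay": 0, "az": 6.9, "hand": 8}

```text
clock: 9.6
eef_pos: [522.7, -404.7, 50.8]
tcp_rot: [-3.142, -0.0, 1.352]
contact_force: [0.0, 0.2, 0.5]
opening: 0.095
grasp_force: 0.0
```

```bash
cat >> h.py <<'E'
def ring(c0,c1,r0,r1,name="scene"):
    im=cv2.cvtColor(imaging.grab_frame(name),cv2.COLOR_RGB2HSV)
    return im
E
python3 -c "
from h import *
plan(-70,-4,6,0)
im=imaging.grab_frame('scene');a=im[180:280,200:340,::-1];cv2.imwrite('pics/s4.png',cv2.resize(a,None,fx=5,fy=5,interpolation=cv2.INTER_CUBIC))
"
```

```text
tgt [ 518. -356.    6.] x 0.94 y -0.30 z 0.90 az -0.06 now g [-117.   -18.6] 50.8 t 9.6 F [0.  0.2 0.5]
```

View pics/s4.png

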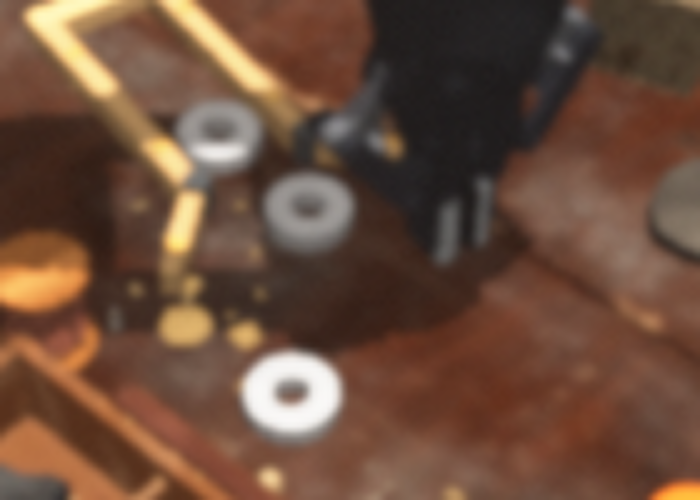

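Ring A is now in front of the gate at crop (309,208). Ring B, at (219,133), and ring C, at (291,391), haven't moved.

```bash
python3 -c "
from h import *
for c in[(309,206),(219,131),(291,390)]:print(tog(w('scene',200+c[0]/5-.4,180+c[1]/5-.4,12)))
for p in [(305,140),(199,178)]:print('post',tog(w('scene',200+p[0]/5-.4,180+p[1]/5-.4,14)))
"
```

```text
[-37.9  -3.7]
[26.5  2.9]
[-120.6   62.4]
post [ -3.1 -25.4]
post [ 3.6 28.3]
```

```bash
python3 -c "
from h import *
im=imaging.grab_frame('top');cv2.imwrite('pics/t2.png',cv2.resize(im[160:310,150:350,::-1],None,fx=4,fy=4,interpolation=cv2.INTER_CUBIC))
g=cv2.resize(cv2.cvtColor(im[190:260,170:330],cv2.COLOR_RGB2GRAY),None,fx=6,fy=6,interpolation=cv2.INTER_CUBIC)
c=cv2.HoughCircles(g,cv2.HOUGH_GRADIENT,1,60,param1=60,param2=14,minRadius=54,maxRadius=66)
for x,y,rr in (c[0] if c is not None else [])[:8]:
  u,v=170+(x+.5)/6-.5,190+(y+.5)/6-.5;print(u,v,rr/6,tog(w('top',u,v,12)))
"
```

```text
228.0 223.5 9.716666 [31.2  0.1]
260.83334 227.0 9.116667 [-35.1  -5.8]
```

View pics/t2.png

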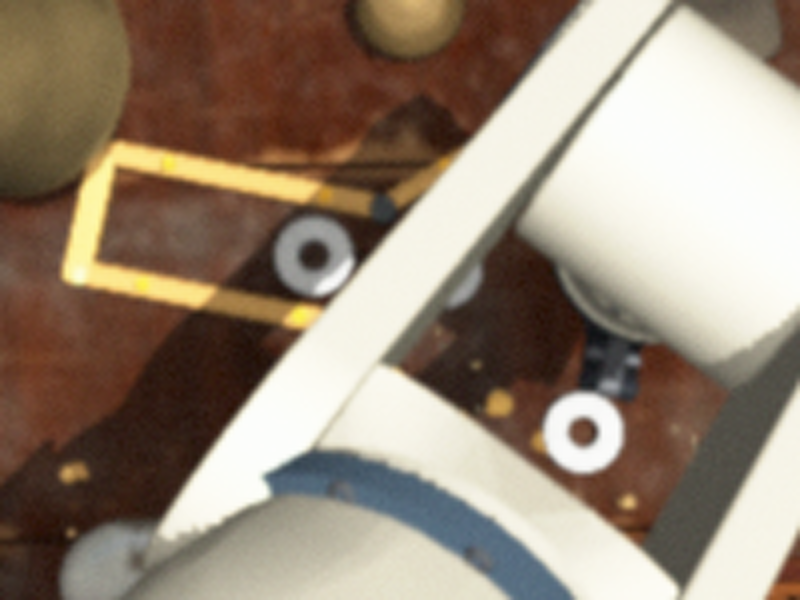

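The top view puts ring B at about 31 mm past the gate line, so it is wholly through. Ring A is at about (-35,-5) mm in the guide frame, and ring C hasn't moved.

```bash
python3 -c "
from h import *
plan(-78,-10,6,.12)
plan(-35,-3,6,.12)"
```

```text
tgt [ 522. -365.    6.] x 0.78 y -0.17 z 0.89 az -1.15 now g [-116.9  -18.6] 50.7 t 9.7 F [0.3 0.3 0.4]
tgt [ 525. -321.    6.] x 1.64 y -0.31 z 0.89 az -1.15 now g [-116.9  -18.6] 50.7 t 9.7 F [0.3 0.3 0.4]
```

Request:
drive_tool:
  plan:
    - {"x": 0.4, "y": -0.1, "z": 0, "ax": 0, "ay": 0, "az": -1, "hand": 8}
    - {"x": 0.76, "y": -0.17, "z": 0.3, "ax": 0, "ay": 0, "az": -1.15, "hand": 8}
    - {"x": 0.76, "y": -0.17, "z": 0.75, "ax": 0, "ay": 0, "az": -1.15, "hand": 8}
    - {"x": 0.76, "y": -0.17, "z": 0.89, "ax": 0, "ay": 0, "az": -1.15, "hand": 8}
    - {"x": 0.8, "y": -0.17, "z": 0.89, "ax": 0, "ay": 0, "az": -1.15, "hand": 8}
    - {"x": 0.95, "y": -0.2, "z": 0.89, "ax": 0, "ay": 0, "az": -1.15, "hand": 8}
    - {"x": 1.12, "y": -0.23, "z": 0.89, "ax": 0, "ay": 0, "az": -1.15, "hand": 8}
    - {"x": 1.3, "y": -0.26, "z": 0.89, "ax": 0, "ay": 0, "az": -1.15, "hand": 8}

```text
clock: 10.5
eef_pos: [524.4, -338.0, 7.1]
tcp_rot: [3.141, 0.0, 1.475]
contact_force: [0.3, -1.0, -0.3]
opening: 0.095
grasp_force: 0.2
```

```bash
python3 -c "
from h import *
plan(-35,-2.5,6,.08)
plan(4,0,6,0)"
```

```text
tgt [ 524. -321.    6.] x 0.33 y -0.04 z 0.02 az 0.35 now g [-51.4  -6.2] 7.1 t 10.5 F [ 0.3 -1.  -0.3]
tgt [ 530. -283.    6.] x 1.11 y 0.01 z 0.02 az 1.11 now g [-51.4  -6.2] 7.1 t 10.5 F [ 0.3 -1.  -0.3]
```

Request:
drive_tool:
  plan:
    - {"x": 0.15, "y": -0.03, "z": 0, "ax": 0, "ay": 0, "az": 0, "hand": 8}
    - {"x": 0.3, "y": -0.05, "z": 0, "ax": 0, "ay": 0, "az": 0.1, "hand": 8}
    - {"x": 0.45, "y": -0.05, "z": 0, "ax": 0, "ay": 0, "az": 0.3, "hand": 8}
    - {"x": 0.6, "y": -0.04, "z": 0, "ax": 0, "ay": 0, "az": 0.6, "hand": 8}
    - {"x": 0.75, "y": -0.02, "z": 0, "ax": 0, "ay": 0, "az": 0.9, "hand": 8}
    - {"x": 0.9, "y": 0, "z": 0, "ax": 0, "ay": 0, "az": 1.1, "hand": 8}
    - {"x": 1.02, "y": 0.01, "z": 0, "ax": 0, "ay": 0, "az": 1.1, "hand": 8}
    - {"x": 1.08, "y": 0.01, "z": 0, "ax": 0, "ay": 0, "az": 1.1, "hand": 8}

```text
clock: 11.3
eef_pos: [529.8, -284.0, 6.5]
tcp_rot: [3.141, 0.0, 1.361]
contact_force: [-0.7, -1.2, -0.2]
opening: 0.096
grasp_force: 0.7
```

```bash
python3 -c "
from h import *
plan(4,0,6,0)
im=imaging.grab_frame('top')
g=cv2.resize(cv2.cvtColor(im[190:260,150:330],cv2.COLOR_RGB2GRAY),None,fx=6,fy=6,interpolation=cv2.INTER_CUBIC)
c=cv2.HoughCircles(g,cv2.HOUGH_GRADIENT,1,60,param1=60,param2=14,minRadius=54,maxRadius=66)
for x,y,rr in (c[0] if c is not None else [])[:8]:
  u,v=150+(x+.5)/6-.5,190+(y+.5)/6-.5;print(u,v,rr/6,tog(w('top',u,v,12)))
"
```

```text
tgt [ 530. -283.    6.] x 0.03 y -0.00 z 0.01 az 0.02 now g [ 2.5 -0.1] 6.5 t 11.3 F [-0.7 -1.2 -0.2]
196.0 218.16667 9.166667 [96.6  2. ]
```

Request:
drive_tool:
  plan:
    - {"x": -0.3, "y": 0, "z": 0, "ax": 0, "ay": 0, "az": 0, "hand": 8}
    - {"x": -0.8, "y": 0, "z": 0, "ax": 0, "ay": 0, "az": 0, "hand": 8}
    - {"x": -1.3, "y": 0, "z": -0.5, "ax": 0, "ay": 0, "az": 0, "hand": 8}
    - {"x": -1.8, "y": -0.4, "z": -1.2, "ax": 0, "ay": 0, "az": 1.2, "hand": 8}
    - {"x": -2.3, "y": -0.9, "z": -1.2, "ax": 0, "ay": 0, "az": 2.5, "hand": 8}
    - {"x": -2.8, "y": -1.4, "z": -1.2, "ax": 0, "ay": 0, "az": 3.8, "hand": 8}
    - {"x": -3.0, "y": -1.67, "z": -1.2, "ax": 0, "ay": 0, "az": 5.1, "hand": 8}
    - {"x": -3.0, "y": -1.67, "z": -1.2, "ax": 0, "ay": 0, "az": 6.3, "hand": 8}

```text
clock: 12.15
eef_pos: [413.7, -415.8, 66.3]
tcp_rot: [-3.141, 0.001, 0.692]
contact_force: [-0.2, 0.6, -0.2]
opening: 0.096
grasp_force: 0.0
```

```bash
cat >> h.py <<'E'
def circ():
  im=imaging.grab_frame('top')
  g=cv2.resize(cv2.cvtColor(im[190:290,150:330],cv2.COLOR_RGB2GRAY),None,fx=6,fy=6,interpolation=cv2.INTER_CUBIC)
  c=cv2.HoughCircles(g,cv2.HOUGH_GRADIENT,1,60,param1=60,param2=14,minRadius=54,maxRadius=66)
  for x,y,rr in (c[0] if c is not None else [])[:8]:
    u,v=150+(x+.5)/6-.5,190+(y+.5)/6-.5;print(round(u),round(v),rr/6,tog(w('top',u,v,12)))
E
python3 -c "
from h import *
plan(-148.7,83.4,6,-.656);circ()
print(px('scene',np.r_[O+73*GX,12]),px('scene',np.r_[O+33*GX,12]))
im=imaging.grab_frame('scene');cv2.imwrite('pics/s5.png',im[:,:,::-1])"
```

```text
tgt [ 416. -414.    6.] x 0.06 y 0.01 z 1.21 az -0.10 now g [-150.8   85.6] 66.3 t 12.15 F [-0.2  0.6 -0.2]
227 224 9.966666 [32.5  0.3]
208 218 9.95 [72.7 -2. ]
296 268 10.900001 [-119.4   61.2]
[233.97210321 194.45143464] [242.9515458  203.75740001]
```

Ring detection in the top view gives A at 32.5 mm and B at 72.7 mm, both in the slot, and C still at (-119,61). I'll lower the hand and push C diagonally.

Request:
drive_tool:
  plan:
    - {"x": 0, "y": 0.01, "z": 0.5, "ax": 0, "ay": 0, "az": -0.1, "hand": 8}
    - {"x": 0, "y": 0.01, "z": 1, "ax": 0, "ay": 0, "az": -0.1, "hand": 8}
    - {"x": 0, "y": 0.01, "z": 1.2, "ax": 0, "ay": 0, "az": -0.1, "hand": 8}
    - {"x": 0.08, "y": 0.01, "z": 1.2, "ax": 0, "ay": 0, "az": -0.1, "hand": 8}
    - {"x": 0.18, "y": 0.01, "z": 1.2, "ax": 0, "ay": 0, "az": -0.1, "hand": 8}
    - {"x": 0.34, "y": 0.01, "z": 1.2, "ax": 0, "ay": 0, "az": -0.1, "hand": 8}
    - {"x": 0.52, "y": 0.01, "z": 1.2, "ax": 0, "ay": 0, "az": -0.1, "hand": 8}
    - {"x": 0.7, "y": 0.01, "z": 1.2, "ax": 0, "ay": 0, "az": -0.1, "hand": 8}

```text
clock: 13.05
eef_pos: [444.9, -391.3, 7.1]
tcp_rot: [3.14, -0.0, 0.711]
contact_force: [-0.6, -1.0, 0.0]
opening: 0.089
grasp_force: 0.3
```

```bash
python3 -c "
from h import *
plan(-40-31*.792,31*.61,6,-.656)"
```

```text
tgt [ 497. -346.    6.] x 1.39 y -0.01 z 0.02 az 0.08 now g [-120.3   60.3] 7.1 t 13.05 F [-0.6 -1.   0. ]
```

Request:
drive_tool:
  plan:
    - {"x": 0.2, "y": 0, "z": 0, "ax": 0, "ay": 0, "az": 0, "hand": 8}
    - {"x": 0.4, "y": 0, "z": 0, "ax": 0, "ay": 0, "az": 0, "hand": 8}
    - {"x": 0.6, "y": 0, "z": 0, "ax": 0, "ay": 0, "az": 0, "hand": 8}
    - {"x": 0.8, "y": 0, "z": 0, "ax": 0, "ay": 0, "az": 0, "hand": 8}
    - {"x": 1.0, "y": 0, "z": 0, "ax": 0, "ay": 0, "az": 0, "hand": 8}
    - {"x": 1.18, "y": 0, "z": 0, "ax": 0, "ay": 0, "az": 0, "hand": 8}
    - {"x": 1.3, "y": 0, "z": 0, "ax": 0, "ay": 0, "az": 0, "hand": 8}
    - {"x": 1.36, "y": 0, "z": 0, "ax": 0, "ay": 0, "az": 0, "hand": 8}

```text
clock: 13.85
eef_pos: [495.8, -346.8, 6.3]
tcp_rot: [-3.142, -0.0, 0.711]
contact_force: [-1.3, -0.8, 0.4]
opening: 0.095
grasp_force: 0.3
```

Request:
drive_tool:
  plan:
    - {"x": -0.4, "y": 0, "z": 0, "ax": 0, "ay": 0, "az": 0, "hand": 8}
    - {"x": -0.7, "y": 0, "z": -0.6, "ax": 0, "ay": 0, "az": 0, "hand": 8}
    - {"x": -0.5, "y": 0.4, "z": -0.9, "ax": 0, "ay": 0, "az": -1.4, "hand": 8}
    - {"x": -0.3, "y": 0.67, "z": -0.9, "ax": 0, "ay": 0, "az": -2.8, "hand": 8}
    - {"x": -0.3, "y": 0.67, "z": -0.9, "ax": 0, "ay": 0, "az": -4.2, "hand": 8}
    - {"x": -0.3, "y": 0.67, "z": -0.9, "ax": 0, "ay": 0, "az": -5.6, "hand": 8}
    - {"x": -0.3, "y": 0.67, "z": -0.9, "ax": 0, "ay": 0, "az": -6.2, "hand": 8}
    - {"x": -0.3, "y": 0.67, "z": -0.9, "ax": 0, "ay": 0, "az": -6.2, "hand": 8}

```text
clock: 14.65
eef_pos: [505.6, -382.5, 51.2]
tcp_rot: [-3.141, -0.0, 1.36]
contact_force: [-0.1, -0.3, 0.5]
opening: 0.098
grasp_force: 0.0
```

```bash
python3 -c "
from h import *
plan(-80,0,6,0);circ()
im=imaging.grab_frame('scene');g=cv2.resize(cv2.cvtColor(im[200:250,235:290],cv2.COLOR_RGB2GRAY),None,fx=6,fy=6)
cv2.imwrite('pics/s6.png',cv2.resize(im[180:280,200:340,::-1],None,fx=5,fy=5,interpolation=cv2.INTER_CUBIC))"
```

```text
tgt [ 512. -365.    6.] x 0.38 y 0.06 z 0.90 az 0.02 now g [-98.9   2.8] 51.2 t 14.65 F [-0.1 -0.3  0.5]
208 219 10.150001 [72.3 -1.4]
227 224 9.599999 [32.5  0.3]
263 230 9.983334 [-40.9  -0.5]
239 264 10.716667 [-6.5 75.6]
```

View pics/s6.png

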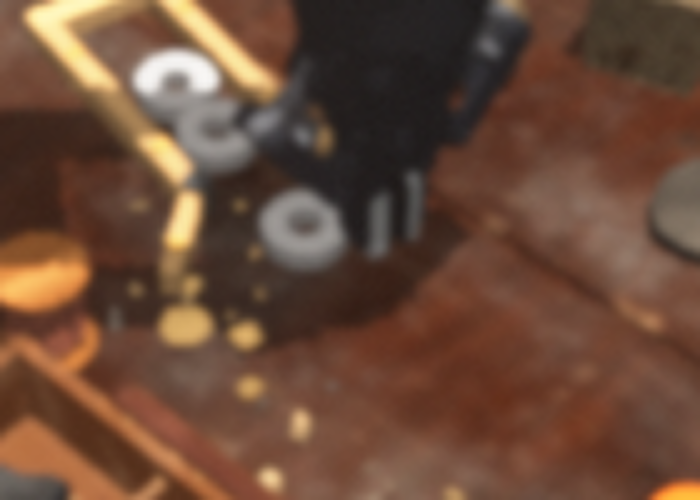

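Two rings are in the slot at about (178,82) and (217,133). Ring C is in front of the gate at (303,228) and on its axis. I'll lower the hand behind it and push it in.

Request:
drive_tool:
  plan:
    - {"x": 0.34, "y": 0.06, "z": 0.2, "ax": 0, "ay": 0, "az": 0, "hand": 8}
    - {"x": 0.34, "y": 0.06, "z": 0.65, "ax": 0, "ay": 0, "az": 0, "hand": 8}
    - {"x": 0.34, "y": 0.06, "z": 0.9, "ax": 0, "ay": 0, "az": 0, "hand": 8}
    - {"x": 0.36, "y": 0.06, "z": 0.9, "ax": 0, "ay": 0, "az": 0, "hand": 8}
    - {"x": 0.46, "y": 0.06, "z": 0.9, "ax": 0, "ay": 0, "az": 0, "hand": 8}
    - {"x": 0.6, "y": 0.06, "z": 0.9, "ax": 0, "ay": 0, "az": 0, "hand": 8}
    - {"x": 0.78, "y": 0.06, "z": 0.9, "ax": 0, "ay": 0, "az": 0, "hand": 8}
    - {"x": 0.96, "y": 0.06, "z": 0.9, "ax": 0, "ay": 0, "az": 0, "hand": 8}

```text
clock: 15.55
eef_pos: [519.2, -335.6, 7.0]
tcp_rot: [3.141, 0.0, 1.359]
contact_force: [-0.6, -0.3, -0.3]
opening: 0.097
grasp_force: 0.2
```

```bash
python3 -c "
from h import *
plan(4,0,6,0)"
```

```text
tgt [ 530. -283.    6.] x 1.08 y -0.01 z 0.02 az 0.01 now g [-50.1  -0.6] 7.0 t 15.55 F [-0.6 -0.3 -0.3]
```

Request:
drive_tool:
  plan:
    - {"x": 0.16, "y": 0, "z": 0, "ax": 0, "ay": 0, "az": 0, "hand": 8}
    - {"x": 0.32, "y": -0.01, "z": 0, "ax": 0, "ay": 0, "az": 0, "hand": 8}
    - {"x": 0.48, "y": -0.01, "z": 0, "ax": 0, "ay": 0, "az": 0, "hand": 8}
    - {"x": 0.64, "y": -0.01, "z": 0, "ax": 0, "ay": 0, "az": 0, "hand": 8}
    - {"x": 0.8, "y": -0.01, "z": 0, "ax": 0, "ay": 0, "az": 0, "hand": 8}
    - {"x": 0.92, "y": -0.01, "z": 0, "ax": 0, "ay": 0, "az": 0, "hand": 8}
    - {"x": 1.0, "y": -0.01, "z": 0, "ax": 0, "ay": 0, "az": 0, "hand": 8}
    - {"x": 1.05, "y": -0.01, "z": 0, "ax": 0, "ay": 0, "az": 0, "hand": 8}

```text
clock: 16.35
eef_pos: [529.4, -284.4, 6.3]
tcp_rot: [-3.142, 0.0, 1.36]
contact_force: [-0.3, -2.2, 0.9]
opening: 0.096
grasp_force: 1.0
```

Request:
drive_tool:
  plan:
    - {"x": 0, "y": 0, "z": 0, "ax": 0, "ay": 0, "az": 0, "hand": 8}
    - {"x": -0.4, "y": 0, "z": 0, "ax": 0, "ay": 0, "az": 0, "hand": 8}
    - {"x": -1.0, "y": 0, "z": 0, "ax": 0, "ay": 0, "az": 0, "hand": 8}
    - {"x": -1.8, "y": 0, "z": -0.3, "ax": 0, "ay": 0, "az": 0, "hand": 8}
    - {"x": -2.4, "y": 0, "z": -1.0, "ax": 0, "ay": 0, "az": 0, "hand": 8}
    - {"x": -3, "y": 0, "z": -1.8, "ax": 0, "ay": 0, "az": 0, "hand": 8}
    - {"x": -3.6, "y": 0, "z": -2.6, "ax": 0, "ay": 0, "az": 0, "hand": 8}
    - {"x": -3.6, "y": 0, "z": -2.6, "ax": 0, "ay": 0, "az": 0, "hand": 8}

```text
clock: 17.15
eef_pos: [493.2, -466.7, 142.6]
tcp_rot: [3.133, 0.006, 1.357]
contact_force: [-0.2, -0.7, 0.6]
opening: 0.093
grasp_force: 0.0
```

```bash
python3 -c "
from h import *
plan(4,0,6,0);circ()"
```

```text
tgt [ 530. -283.    6.] x 3.76 y -0.06 z 2.73 az -0.02 now g [-183.8   -2.8] 142.6 t 17.15 F [-0.2 -0.7  0.6]
208 220 9.616667 [72.3 -0. ]
228 223 10.116667 [31.8 -1.2]
189 216 9.966666 [111.7   0.2]
180 210 10.516666 [132.4  -6.7]
```

All three rings are in the slot, at 31.8, 72.3 and 111.7 mm behind the gate line. The posts end at 7 mm and the last ring's rear edge is at about 12 mm.

```bash
python3 -c "
from rig import r
print(r.sign_off())"
```

```text
the job is handed in; nothing more can be done
None
```

I pushed the three steel rings one at a time through the gate and handed the job in at about 17 s; all three were last measured in the slot, wholly past the posts, with the hand clear of them.

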